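# Bed a whetstone into its sloping stand and clamp it

## Robot

A 6-joint arm with a two-finger parallel gripper is mounted at the origin on a cart in front of the work surface, level with it; the furniture and walls round the work are solid. World frame = base frame: x ahead of the robot, y to its left, z up, the work surface at z = 0. Lengths are in m, angles in rad, forces in N, time in s.
With the tool pointing down it reaches from about 0.35 to 0.775 m from the base axis. Payload 7.3 kg.
Tool frame: the origin (TCP) lies at the centre of the arm's flange, where the gripper is bolted on; the fingertips stand 178 mm ahead of it and the grasp point (between the pads) lies 159 mm ahead of it (tip_extent is the distance from the TCP to the fingertips, in m); z points along the fingers, y is the line along which they close (so a half turn about z gives the same grasp; the last joint's range is limited). The gripper opens to 92 mm and grips with 3 to 60 N. Pads are 19 mm wide; open, the fingers measure 130 mm over their backs; the gripper's body (75 mm by 190 mm) begins 47 mm behind the grasp point.
Start: joints at [1.169, 0.342, 1.524, -0, 1.275, -0.146], TCP at [0.133, 0.508, 0.405] pointing down, gripper open.
Joint ranges: [-2.53, 2.53], [-0.77, 2.02], [0.04, 2.7], [-1, 4.14], [0.28, 2.66], [-3.11, 3.11]. Speed limits (rad/s): [2.57, 2.57, 3.14, 3.14, 3.14, 3.14].

## Interface

Orientations are given as [roll, pitch, yaw] about the fixed x, y, z axes, in that order (R = Rz(yaw) Ry(pitch) Rx(roll)).
In Python, from cell import * gives the robot as it stands.
- The arm moves only by the tool arm_command, never from a script. Its arguments are lists of equal length, an entry for each row: "xyz": the shift along the world's x, y, z in mm, a list of three; "spin": the turn about the world's z in degrees. In form: {"xyz": [[tx, ty, tz], ...], "spin": [spin, ...]}. A call has 1 to 20 rows; each row shifts and turns the commanded pose from where the row before left it; what a row does not reach is not made up. A row lasts 1/10 s, in which the tool goes at most 50 mm and 8.59 degrees, less where a joint would pass 70% of its speed; a pose out of reach is approached as far as the arm can. A call with a gripper value outside its range is refused whole. "jaw" is the opening, from -1 (shut) to 1 (fully open), set as the call begins (left out, the last holds). The fingers move at their own pace and stop on an object; "squeeze" is the grip in N (left out, the last holds). Time passes only in rows, so rows that do not move let the fingers close. It gives the time, the measured TCP pose, the force, the opening and the grip force at its end, in the units of the state.
- observe(): the state, without advancing time (a new reading comes with each control period).
- read_camera(name): name is "side" or "top"; returns a dict with "img" (400x640x3 uint8, red, green, blue), "depth" (400x640 float32, m along the optical axis (not along the pixel's ray), 0 where there is no reading), "fx", "fy", "cx", "cy" (pixels), "dist_coeffs" ([k1, k2, p1, p2, k3] as OpenCV has them; the pictures are not rectified), "world_from_camera" (4x4, takes a point from camera to world coordinates). Camera axes: x right, y up, looking along -z (the intrinsics and any distortion apply to the point x, -y, -z); pixel columns grow to the right and rows downward; lengths in m; the calibration is good to about 2 mm. A picture is of the moment at which its call begins.
- hand_in(): hands the job in; it is judged then, once.
The state is a dict: "time": time; "qpos": joint angles; "qvel": joint speeds; "joint_efforts": joint torques, N m; "tool_pos": TCP position; "tool_rot": TCP orientation; "contact_force": force on the tool from outside, world axes, zero at the start; "torque": the same for the moment, N m; "opening": finger opening in m; "grip_force": force on a finger pad.
Only numpy, scipy, OpenCV 4.12 (cv2) and the standard library are available. Lean on these libraries where they do the work, as an engineer would, in place of code of your own. Each camera call takes 0.05 s, during which the arm holds its last target. There are 200 camera calls.

## Task

Lay the whetstone gently on the sloping steel bed of the stand, pale side up and lengthwise, and let it slide down into the low corner, fully home against both the end stop and the side rail, ready for sharpening. Then slide the red-tabbed jaw down against the stone until it grips it firmly and stays gripping when you let go, without forcing it, for the stone is brittle. Leave the knife, mug, scissors and soap where they are.

Things in the scene. Friction and masses are not known exactly. Their poses are not given: they have to be found in the camera images.
- stone: Two-layer whetstone, a block 150 x 50 x 25 mm, about 0.42 kg (varies by a quarter): pale sandy fine layer above, blue-grey coarse layer below. It starts lying flat on the table, pale face up. Origin: centre of its underside; x along its length, y across its 50 mm width, z up out of the pale face. Its ends are alike.
- stand: The whole sharpening stand, fixed to the table: grey drip tray 296 x 132 x 14 mm with four steel legs that carry the sloping bed. Origin: centre of the tray's underside; x along the tray towards the bed's high end, y to the left, z up.
- bed: Sloping polished steel bed of the stand. Origin: its low corner, where bed, stop face and rail face would meet, 34 mm up. x: up the slope along the bed (19 degrees, rises away from the robot); y: across it, away from the rail (rises 13 degrees); z: its normal (24 degrees off vertical). Surface: z = 0, x -12 to 264, y -11 to 87 mm. A stone fully home lies at (75, 25, 0) mm.
- bed_stop (a point): Middle of the end stop's face at the bed surface: the dark bar across the low end, 8 mm high, 10 mm thick, face in the plane x = 0 of the bed frame, y = 7 to 87 mm. Axes as the bed's. Bed, stop and rail are slippery (friction about 0.2 to 0.34): a stone let go on the bed slides down by its own weight but may come to rest short of the rail or the stop.
- bed_rail (a point): Middle of the side rail's face at the bed surface: the dark bar along the low (right) side of the bed, 8 mm high, 9 mm thick, face in the plane y = 0 of the bed frame, x = 8 to 142 mm. Axes as the bed's.
- jaw (a joint): Clamp jaw, aluminium bar that slides along the bed: 0 = fully open (highest), grows towards the stop, at most 0.068. The bar's front is at bed x = 217 mm minus this. A friction brake holds it where it is left: about 6 N moves it; a pull of 11 to 14 N once it bears on a stone that is home clamps it well, keeping 4 to 6 N of grip when let go. Over 15 N on the stone is forcing it.
- jaw_tab (a point): Grip point of the red ribbed thumb tab on the jaw: 18 mm (bed x) by 14 mm (bed y), from 13 to 37 mm above the bed; this point is its middle, 30 mm above the bed, 22 mm uphill of the bar's front, at bed y = 25 mm. Bar: 13 mm high, 36 mm deep. Its black rubber pad, on two screws, stands 4 to 22 mm ahead of the bar, different each time and not measured. Axes as the bed's.
- knife: Bystander: vegetable knife with a rectangular steel blade (165 x 46 mm) and a round dark wooden handle, 320 mm long, lying flat to the right of the stand. Origin: on the table under the joint of handle and blade; x towards the blade's tip.
- mug: Bystander: white mug with green bands, 86 mm across, 101 mm high, behind the knife. Origin: centre of its foot.
- scissors: Bystander: scissors with orange handles, 199 x 87 x 9 mm, lying at the back, left of the stand. Origin: centre of the underside.
- dish_soap: Bystander: clear bottle of orange washing-up liquid, 94 x 54 mm, 176 mm high, at the back left. Origin: centre of its foot.

How it is judged:
On the way:
1. The stone lies flat on the bed, let go, and the jaw does not touch it yet (z of stone in the frame of bed between -0.003 and 0.003 m and angle between the z axis of stone and the z axis of bed, either way round below 0.05 rad and contact force between stone and bed above 0.5 N and contact force between each of the fingers, jaw and stone below 0.1 N), for 0.2 s.
At the end, for the whole second after the job is handed in: The stone lies flat on the bed, pale side up, against the end stop and the side rail (gaps under 1.5 mm, square to them within 0.02 rad), at rest, and the released jaw still presses on its upper end with more than 2 N (x of stone in the frame of bed between 0.073 and 0.0765 m and y of stone in the frame of bed between 0.023 and 0.0265 m and z of stone in the frame of bed between -0.003 and 0.002 m and angle between the x axis of stone and the x axis of bed, either way round below 0.02 rad and angle between the z axis of stone and the z axis of bed, either way round below 0.02 rad and angle between stone's own z axis and vertical below 0.6 rad and contact force between jaw and stone above 2 N and linear speed of stone below 0.01 m/s); the robot touches nothing.
It fails at once if The jaw is forced against the stone (more than 15 N) (contact force between jaw and stone above 15 N).
It fails at once if The stone is dropped, slammed or rammed on the stand (more than 100 N) (contact force between stone and stand above 100 N).
It fails at once if The knife, mug, scissors or soap is moved by more than 15 mm (distance of any of knife, mug, scissors, dish_soap from where it was at the start of the episode above 0.015 m).
It also fails if it takes over 67 s, if anything falls off the work surface, if the arm or the gripper's body presses on something with over 40 N, if the wrist force passes 120 N, or if a joint passes its speed limit or range.

## Working session

There is one attempt and no reset: what is moved stays moved. The work goes in short steps, Python scripts to look and compute and a tool call to move; the robot and the scene stay as the last step left them, time stands still between calls to the robot, and variables do not carry over. Pictures are saved under pics/ and viewed, at most 10 in all, crops included, and the job is handed in when it is done.

Besides the shell and the picture viewer there is one more tool, called after "Request:" by a JSON object that holds its "api" and its "payload". arm_command: Moves the arm, as the interface text tells. Its arguments: {"type":"object","properties":{"xyz":{"type":"array","items":{"type":"array","items":{"type":"number"}}},"spin":{"type":"array","items":{"type":"number"}},"jaw":{"type":"number"},"squeeze":{"type":"number"}},"required":["xyz","spin"]}

```bash
mkdir -p pics; ls; python3 - <<'E'
from cell import *
import cv2
s=observe();print({k:s[k] for k in('time','tool_pos','tool_rot','opening','contact_force')})
for n in('side','top'):
    c=read_camera(n);cv2.imwrite(f'pics/{n}0.png',c['img'][:,:,::-1])
    import numpy as np
    np.savez(f'{n}0.npz',**c)
    print(n,c['fx'],c['cx'],c['cy'],c['dist_coeffs'],np.round(c['world_from_camera'],3).tolist())
E
```

```text
pics
{'time': 0.0, 'tool_pos': array([0.13276883, 0.50779268, 0.40404036]), 'tool_rot': array([-3.14005792e+00, -1.93696086e-04,  2.88577683e+00]), 'opening': 0.09182746054626484, 'contact_force': array([-0.38598148, -0.4338391 ,  0.10568466])}
side 390.0530803834642 321.1033410754136 201.45006029404192 [-0.01572793  0.          0.          0.          0.        ] [[0.876, 0.271, -0.399, 0.118], [-0.482, 0.487, -0.728, -0.813], [-0.003, 0.83, 0.557, 0.718], [0.0, 0.0, 0.0, 1.0]]
top 371.79998318237097 322.4050464301129 195.72429372934536 [-0.00521799  0.          0.          0.          0.        ] [[-0.005, 0.982, -0.189, 0.364], [-1.0, -0.003, 0.009, -0.022], [0.008, 0.189, 0.982, 1.127], [0.0, 0.0, 0.0, 1.0]]
```

View pics/side0.png

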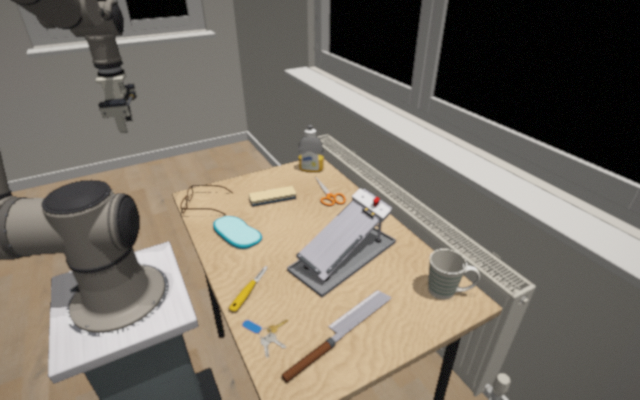

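View pics/top0.png

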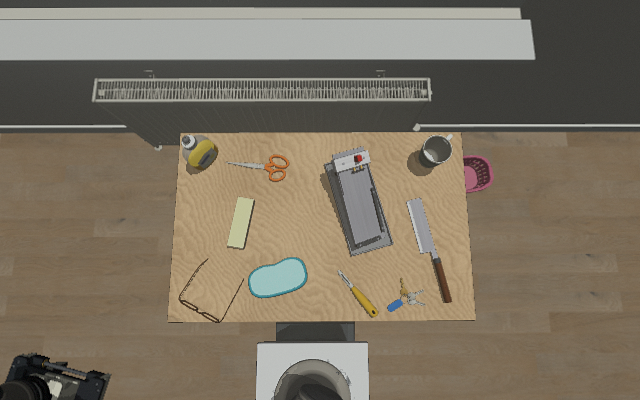

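The side view shows the stone near (272,196) and the stand near (345,243), with the red tab at (377,201). In the top view the stone is near (241,223), the stand's long axis runs from (350,160) to (370,245), and the red tab is at (358,158).

```bash
cat > h.py <<'E'
import numpy as np, cv2
def load(n,t='0'): return dict(np.load(f'{n}{t}.npz'))
def K(c): return np.array([[c['fx'],0,c['cx']],[0,c['fy'],c['cy']],[0,0,1.]])
def ray(c,p):
    u=cv2.undistortPoints(np.array(p,float).reshape(-1,1,2),K(c),c['dist_coeffs']).reshape(-1,2)
    d=np.c_[u[:,0],-u[:,1],-np.ones(len(u))]@c['world_from_camera'][:3,:3].T
    return c['world_from_camera'][:3,3],d
def plane(c,p,z):
    o,d=ray(c,p);return o+d*((z-o[2])/d[:,2])[:,None]
def tri(cs,ps):
    A=np.zeros((3,3));b=np.zeros(3)
    for c,p in zip(cs,ps):
        o,d=ray(c,[p]);d=d[0]/np.linalg.norm(d[0]);P=np.eye(3)-np.outer(d,d);A+=P;b+=P@o
    x=np.linalg.solve(A,b)
    return x,[np.linalg.norm(np.cross(ray(c,[p])[1][0]/np.linalg.norm(ray(c,[p])[1][0]),x-c['world_from_camera'][:3,3])) for c,p in zip(cs,ps)]
def proj(c,X):
    M=np.linalg.inv(c['world_from_camera']);q=np.atleast_2d(X)@M[:3,:3].T+M[:3,3];q=q*[1,-1,-1]
    return cv2.projectPoints(q,np.zeros(3),np.zeros(3),K(c),c['dist_coeffs'])[0].reshape(-1,2)
def dpt(c,u,v):
    o,d=ray(c,[(u,v)]);return o+d[0]*c['depth'][v,u]
def crop(c,x0,y0,w,h,s,f): cv2.imwrite(f,cv2.resize(c['img'][y0:y0+h,x0:x0+w,::-1],None,fx=s,fy=s,interpolation=cv2.INTER_CUBIC))
E
python3 - <<'E'
from h import *
T,S=load('top'),load('side')
a=cv2.resize(T['img'][140:262,310:400,::-1],None,fx=4.2,fy=4.2,interpolation=cv2.INTER_CUBIC)
b=cv2.resize(S['img'][180:302,280:402,::-1],None,fx=3.3,fy=4.2*1.0,interpolation=cv2.INTER_CUBIC)
cv2.imwrite('pics/st0.png',np.hstack([a,b]));print(a.shape,b.shape)
for n,c in(('T',T),('S',S)):
    h=cv2.cvtColor(c['img'],cv2.COLOR_RGB2HSV)
    m=cv2.inRange(h,(0,150,80),(8,255,255))|cv2.inRange(h,(172,150,80),(180,255,255))
    k,l,st,ce=cv2.connectedComponentsWithStats(m)
    print(n,'red',[(st[i].tolist(),ce[i].round(1).tolist()) for i in range(1,k) if st[i,4]>8])
    m=cv2.inRange(h,(20,35,150),(32,120,255)) 
    x0,x1,y0,y1=(222,262,190,255) if n=='T' else (240,305,180,212)
    mm=np.zeros_like(m);mm[y0:y1,x0:x1]=m[y0:y1,x0:x1]
    cs=max(cv2.findContours(mm,0,2)[0],key=cv2.contourArea)
    r=cv2.minAreaRect(cs);print(n,'stone',r,cv2.contourArea(cs),cv2.boxPoints(r).round(1).tolist(), h[223,241] if n=='T' else h[196,272])
E
```

```text
(512, 378, 3) (512, 403, 3)
T red [([356, 155, 6, 6, 23], [358.9, 157.8])]
T stone ((239.8042755126953, 221.89468383789062), (16.6072998046875, 50.61563491821289), 12.339088439941406) 744.0 [[226.3000030517578, 244.8000030517578], [237.10000610351562, 195.39999389648438], [253.3000030517578, 198.89999389648438], [242.5, 248.39999389648438]] [ 32  52 195]
S red [([374, 197, 5, 8, 26], [375.8, 200.6])]
S stone ((272.0896301269531, 193.50186157226562), (9.246586799621582, 45.98683166503906), 79.87532806396484) 351.0 [[248.60000610351562, 193.0], [293.8999938964844, 184.89999389648438], [295.5, 194.0], [250.3000030517578, 202.10000610351562]] [ 21  54 220]
```

View pics/st0.png

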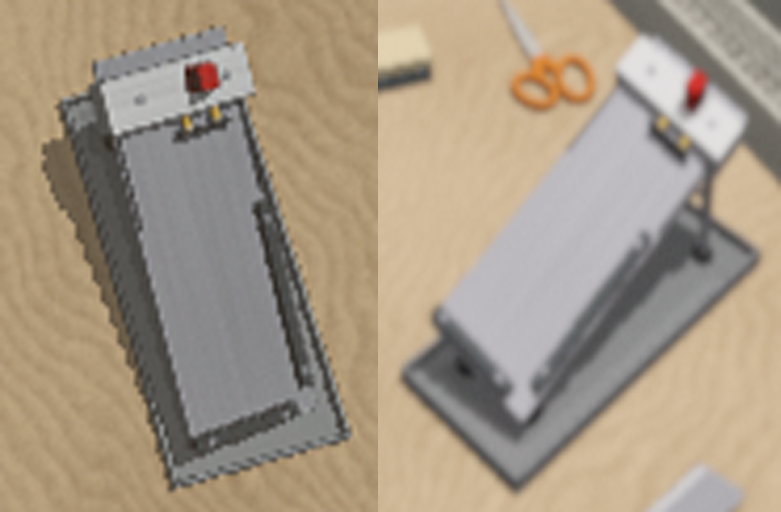

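The crop shows the bed with the rail on its right and the stop at the low end. The tab is red and the pad is close ahead of the bar, with short brass screws. I'll zoom in on the low end for corner points.

```bash
python3 - <<'E'
from h import *
T,S=load('top'),load('side')
a=cv2.resize(T['img'][182:260,340:396,::-1],None,fx=7,fy=7,interpolation=cv2.INTER_CUBIC)
b=cv2.resize(S['img'][228:306,288:346,::-1],None,fx=7,fy=7,interpolation=cv2.INTER_CUBIC)
cv2.imwrite('pics/st1.png',np.hstack([a,b]));print(a.shape,b.shape)
# bed plane from depth in both
for c,poly in((T,[(343,180),(366,176),(380,228),(357,238)]),(S,[(350,212),(372,222),(325,265),(305,252)])):
    m=np.zeros((400,640),np.uint8);cv2.fillPoly(m,[np.array(poly)],1)
    P=[]
    for v,u in zip(*np.nonzero(m)):
        if c['depth'][v,u]>0:P.append(dpt(c,u,v))
    P=np.array(P);m0=np.median(P,0);
    for _ in range(3):
        q=np.linalg.svd(P-P.mean(0))[2][2];q*=np.sign(q[2]);e=(P-P.mean(0))@q;P=P[abs(e)<2*e.std()]
    print(len(P),P.mean(0).round(4),q.round(4),'tilt',np.degrees(np.arccos(q[2])).round(2),'downhill az',np.degrees(np.arctan2(q[1],q[0])).round(2),e.std())
# stone
for n,c in(('T',T),('S',S)):
    h=cv2.cvtColor(c['img'],cv2.COLOR_RGB2HSV)
    m=cv2.inRange(h,(18,25,110),(38,140,255))
    x0,x1,y0,y1=(222,262,190,255) if n=='T' else (240,305,180,212)
    if n=='T': m=cv2.inRange(h,(24,25,110),(38,140,255))
    mm=np.zeros_like(m);mm[y0:y1,x0:x1]=m[y0:y1,x0:x1]
    mm=cv2.morphologyEx(mm,2,np.ones((3,3)))
    cs=max(cv2.findContours(mm,0,2)[0],key=cv2.contourArea)
    for e in(.03,.05):print(n,cv2.approxPolyDP(cs,e*cv2.arcLength(cs,1),True).reshape(-1,2).tolist())
    print(cv2.minAreaRect(cs),cv2.contourArea(cs),np.mean([np.array(x) for x in zip(*np.nonzero(mm)[::-1])],0))
m=[dpt(T,240,222),dpt(T,238,235),dpt(S,272,193)];print('stone top depth',m)
E
```

```text
(546, 392, 3) (546, 406, 3)
1278 [ 0.5351 -0.1429  0.0742] [-0.2354 -0.325   0.9159] tilt 23.66 downhill az -125.92 0.0014150744702567844
1312 [ 0.5347 -0.1424  0.0746] [-0.2344 -0.3253  0.9161] tilt 23.64 downhill az -125.78 0.0013649534837784029
T [[238, 197], [227, 245], [242, 247], [252, 199]]
T [[238, 197], [227, 245], [242, 247], [252, 199]]
((239.8206787109375, 222.2044677734375), (16.272624969482422, 50.508541107177734), 12.200469017028809) 747.5 [239.87422935 222.33045623]
S [[296, 189], [289, 183], [248, 192], [253, 203], [296, 195]]
S [[296, 189], [289, 183], [248, 197], [253, 203]]
((271.97601318359375, 192.86801147460938), (13.326967239379883, 48.65684509277344), 79.69515228271484) 538.0 [271.74610592 194.09501558]
stone top depth [array([0.49725221, 0.21479718, 0.02044999]), array([0.45810475, 0.21821435, 0.02545129]), array([0.49497578, 0.21228938, 0.0265585 ])]
```

View pics/st1.png

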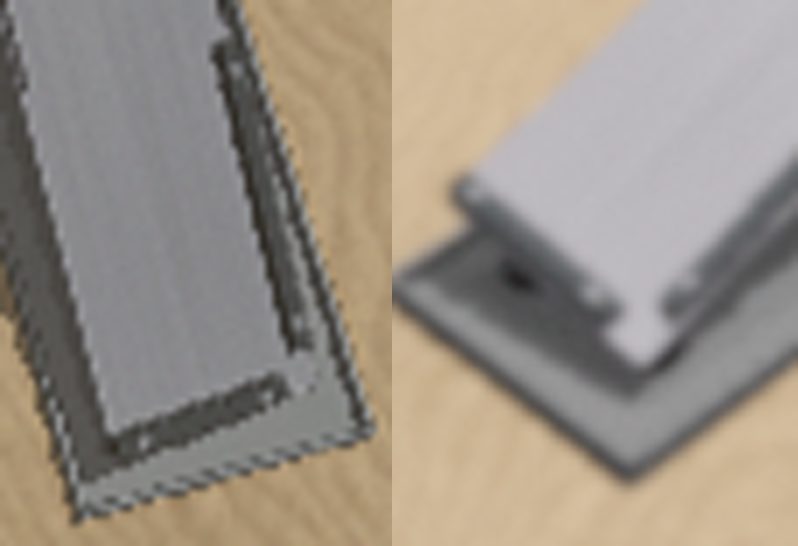

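The zoom shows the inner base edge of the rail from about (370,188) to (381,231) and the stop's base edge from (356,243) to (379,235) in the top view. The bed plate's low corner is near (323,279) in the side view. I'll refine these edges on the measured bed plane using brightness profiles.

```bash
cat > bed.py <<'E'
from h import *
N=np.array([-.235,-.325,.916]);N/=np.linalg.norm(N);P0=np.array([.5349,-.1427,.0744])
def onp(c,p):
    o,d=ray(c,p);return o+d*(((P0-o)@N)/(d@N))[:,None]
E
python3 - <<'E'
from bed import *
T,S=load('top'),load('side')
r=onp(T,[(369.9,188),(381,231.6)]);s=onp(T,[(356,243.3),(379.3,234.7)]);k=onp(S,[(323.3-.4,279.2)])
print(r,s,k)
u=lambda a:a/np.linalg.norm(a)
xr=u(r[0]-r[1]);ys=u(s[0]-s[1]);print('xr',xr,'elev',np.degrees(np.arcsin(xr[2])),'ys',ys,np.degrees(np.arcsin(ys[2])),'dot',xr@ys)
x=u(u(xr)*1.3+u(np.cross(ys,N))*.8);y=np.cross(N,x)
o=s.mean(0)
# corner : y=0 from rail mid, x=0 from stop mid
O=P0+x*((s.mean(0)-P0)@x)+y*((r.mean(0)-P0)@y)
for it in range(3):
  R=np.c_[x,y,N]
  print('O',O.round(4),'x',x.round(3),'y',y.round(3),'elev',np.degrees(np.arcsin([x[2],y[2]])).round(2),'k',(R.T@(k[0]-O)).round(4))
  g=cv2.cvtColor(T['img'],cv2.COLOR_RGB2GRAY).astype(np.float32)
  gs=cv2.cvtColor(S['img'],cv2.COLOR_RGB2GRAY).astype(np.float32)
  def samp(c,g,a):
    p=proj(c,a@R.T+O).astype(np.float32);return cv2.remap(g,p[:,0:1],p[:,1:2],1).ravel()
  t=np.arange(-.02,.0151,.0005)
  def edge(fixed,ax):
    E=[]
    for f in fixed:
      a=np.zeros((len(t),3));a[:,ax]=t;a[:,1-ax]=f
      v=cv2.GaussianBlur(samp(T,g,a).reshape(-1,1),(1,5),0).ravel()
      d=np.gradient(v);i=np.argmax(np.where(t>-.008,d,0));w=np.clip(d[max(0,i-6):i+7],0,None);E.append((t[max(0,i-6):i+7]*w).sum()/w.sum())
    E=np.array(E);q=np.polyfit(fixed,E,1);return q,E
  qx,Ex=edge(np.arange(.02,.135,.004),1);qy,Ey=edge(np.arange(.014,.08,.003),0)
  print('rail: slope,y0',qx,np.std(Ex-np.polyval(qx,np.arange(.02,.135,.004))),'stop: slope,x0',qy,np.std(Ey-np.polyval(qy,np.arange(.014,.08,.003))))
  th=(qx[0]*1.5-qy[0]*.7)/2.2
  O=O+x*(qy[0]*.045+qy[1])*1+y*(qx[0]*.0+qx[1]); 
  x=u(x+th*y);y=np.cross(N,x)
np.savez('bedframe.npz',O=O,R=np.c_[x,y,N]);print(O,np.c_[x,y,N].round(4))
# tab
t,e=tri([T,S],[(358.9,157.8),(375.8,200.6)]);print('tab',t,e,'in bed',np.c_[x,y,N].T@(t-O))
E
```

```text
[[ 0.58728327 -0.16825908  0.07877049]
 [ 0.46545764 -0.20321558  0.03511341]] [[ 0.43049514 -0.12714646  0.05313336]
 [ 0.45642261 -0.19797804  0.03465377]] [[ 0.45041519 -0.21289602  0.02781961]]
xr [0.90880791 0.26077225 0.32567777] elev 19.006642759120616 ys [-0.33386525  0.91209055  0.23795971] 13.766152032421461 dot 0.011926712306362913
O [ 0.4592 -0.2047  0.033 ] x [0.91  0.257 0.325] y [-0.341  0.91   0.236] elev [18.94 13.63] k [-0.0118 -0.0057 -0.    ]
rail: slope,y0 [-0.00095835  0.0016836 ] 0.0005283663904187828 stop: slope,x0 [ 5.93302316e-03 -7.99779940e-05] 0.0004704948726578218
O [ 0.4588 -0.2031  0.0335] x [0.911 0.254 0.324] y [-0.338  0.911  0.236] elev [18.91 13.67] k [-0.012  -0.0074 -0.    ]
rail: slope,y0 [ 2.01425984e-03 -2.55159374e-05] 0.000522705321199233 stop: slope,x0 [ 0.00074093 -0.00012035] 0.0004467808561190021
O [ 0.4587 -0.2031  0.0334] x [0.911 0.255 0.324] y [-0.339  0.911  0.236] elev [18.92 13.65] k [-0.0119 -0.0074 -0.    ]
rail: slope,y0 [6.89129192e-04 7.59611676e-07] 0.0005247429101235823 stop: slope,x0 [1.11711751e-05 4.37571206e-05] 0.0004509980487593546
[ 0.45878107 -0.20312198  0.03343374] [[ 0.9107 -0.3397 -0.235 ]
 [ 0.2558  0.9105 -0.325 ]
 [ 0.3244  0.2359  0.916 ]]
tab [ 0.6572122  -0.13085337  0.14445119] [np.float64(0.0010241945166213832), np.float64(0.0010241945166214043)] in bed [0.23520622 0.02456829 0.03157485]
```

```bash
python3 - <<'E'
from bed import *
T,S=load('top'),load('side');b=np.load('bedframe.npz');O,R=b['O'],b['R']
# stone: top view corners by line-fit rect, ray on measured top height; same corners in side for height check
h=cv2.cvtColor(T['img'],cv2.COLOR_RGB2HSV);m=cv2.inRange(h,(24,25,110),(38,140,255));mm=np.zeros_like(m);mm[190:255,222:262]=m[190:255,222:262]
mm=cv2.morphologyEx(mm,2,np.ones((3,3)));ys,xs=np.nonzero(mm);w=plane(T,np.c_[xs,ys],.0255)
c=w.mean(0);l,v=np.linalg.eigh(np.cov((w-c)[:,:2].T));a=v[:,1]*np.sign(v[0,1]);print('stone',c,'az',np.degrees(np.arctan2(a[1],a[0])),'len/wid',np.sqrt(12*l))
for p,q in(((252.5,198.5),(296,187)),((226.5,245.5),(248,194.5)),((237.5,196.5),(289,182.5))):print(tri([T,S],[p,q]))
az=np.arctan2(R[1,0],R[0,0]);print('bed az',np.degrees(az))
ysd=np.array([-np.sin(az),np.cos(az),0]);zs=np.cross(R[:,0],ysd)
for X in(.088,):
    e=O+R@[X,.033+.025,0];piv=e-.025*ysd+.0185*zs
    print('edge',e,'pivot',piv,'zs',zs,'tcp z at place ~ pivot+ (.178-.0065)',piv[2]+.178-.0065)
E
```

```text
stone [0.49596444 0.21400379 0.0255    ] az -10.454393838803368 len/wid [0.04811778 0.14918004]
(array([0.56402195, 0.1740938 , 0.04939533]), [np.float64(0.0009578371658518014), np.float64(0.0009578371658516121)])
(array([0.42682231, 0.25255848, 0.01951533]), [np.float64(0.001025958320089944), np.float64(0.0010259583200899593)])
(array([0.56651205, 0.22181158, 0.04170019]), [np.float64(0.004403295741162017), np.float64(0.00440329574116201)])
bed az 15.688591631545936
edge [ 0.51921616 -0.1278061   0.07566072] pivot [ 0.52019873 -0.15349752  0.0931603 ] zs [-0.31230491 -0.08771786  0.94592347] tcp z at place ~ pivot+ (.178-.0065) 0.2646603001884888
```

Request:
{"api": "arm_command", "payload": {"xyz": [[15,-12,0],[30,-24,0],[30,-24,0],[30,-24,0],[30,-24,0],[30,-24,0],[30,-24,0],[30,-24,0],[30,-24,0],[30,-24,0],[30,-24,0],[28,-22,0],[20,-20,-20],[0,0,-40],[0,0,-40],[0,0,-30],[0,0,0]], "spin": [0,0,0,0,0,0,0,0,0,0,0,0,2,2,0,0,0], "jaw": 1}}

```text
time: 1.8
tool_pos: [0.4944, 0.2134, 0.2706]
tool_rot: [-3.138, -0.008, 2.955]
contact_force: [-0.9, 0.0, 0.1]
opening: 0.0921
grip_force: 0.0
```

Request:
{"api": "arm_command", "payload": {"xyz": [[1,0,-25],[0,0,-25],[0,0,-20],[0,0,-11],[0,0,0]], "spin": [0,0,0,0,0]}}

```text
time: 2.3
tool_pos: [0.4969, 0.214, 0.1936]
tool_rot: [-3.141, -0.001, 2.956]
contact_force: [0.1, 0.7, 0.8]
opening: 0.0919
grip_force: 0.0
```

Request:
{"api": "arm_command", "payload": {"xyz": [[0,0,0],[0,0,0],[0,0,0],[0,0,0],[0,0,0],[0,0,0],[0,0,0],[0,0,0]], "spin": [0,0,0,0,0,0,0,0], "jaw": -1, "squeeze": 12}}

```text
time: 3.1
tool_pos: [0.4969, 0.2139, 0.1939]
tool_rot: [3.141, 0.0, 2.956]
contact_force: [-0.0, 0.0, 2.2]
opening: 0.0498
grip_force: 12.0
```

Request:
{"api": "arm_command", "payload": {"xyz": [[0,0,10],[0,0,20],[0,0,36],[0,-10,40],[0,-20,40],[2,-30,0],[2,-35,0],[2,-35,0],[2,-35,0],[3,-35,0],[3,-35,0],[3,-35,0],[3,-35,0],[2,-32,0],[0,-20,0],[0,-10,0],[0,0,0],[0,0,0]], "spin": [0,0,0,0,0,3,3,3,3,3,3,3,3,2.4,0,0,0,0]}}

```text
time: 4.9
tool_pos: [0.5186, -0.1523, 0.3395]
tool_rot: [3.14, -0.001, -2.867]
contact_force: [-0.1, -0.1, -5.2]
opening: 0.0497
grip_force: 12.0
```

```bash
python3 - <<'E'
from cell import *
from h import *
s=observe();print(s['time'],s['tool_pos'],s['tool_rot'],s['contact_force'],s['grip_force'])
ims=[]
for n,(x,y) in(('side',(240,60)),('top',(270,80))):
    c=read_camera(n);np.savez(f'{n}1.npz',**c);ims.append(cv2.resize(c['img'][y:y+220,x:x+180,::-1],None,fx=2.2,fy=2.2,interpolation=cv2.INTER_CUBIC))
cv2.imwrite('pics/a1.png',np.hstack(ims))
E
```

```text
4.9 [ 0.51860752 -0.15226301  0.33952319] [ 3.14029840e+00 -6.27665433e-04 -2.86673117e+00] [-0.12775102 -0.09245935 -5.19446428] 11.997923702001572
```

View pics/a1.png

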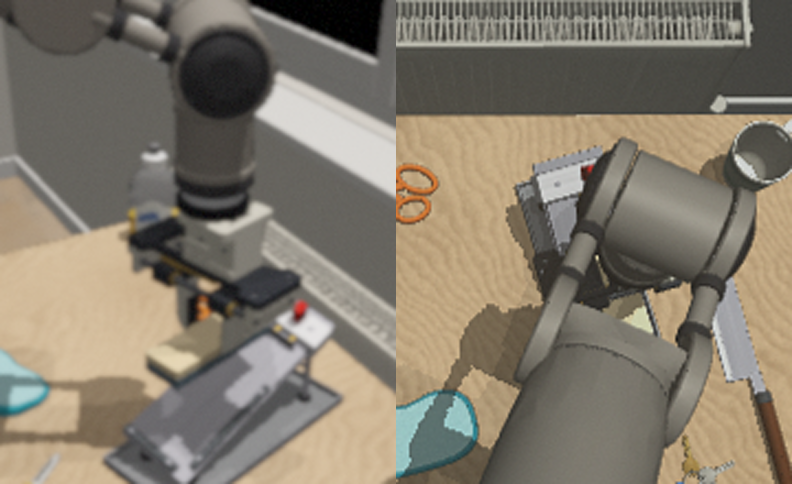

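The picture shows the stone held level above the bed and aligned with it, with nothing in the way. I'll lower it until the uphill end touches.

Request:
{"api": "arm_command", "payload": {"xyz": [[1,-1,-10],[0,0,-15],[0,0,-10],[0,0,-5],[0,0,-3],[0,0,-3],[0,0,0],[0,0,0]], "spin": [0,0,0,0,0,0,0,0]}}

```text
time: 5.8
tool_pos: [0.5199, -0.1541, 0.2941]
tool_rot: [-3.141, 0.0, -2.867]
contact_force: [-0.8, -0.1, -4.8]
opening: 0.0498
grip_force: 12.0
```

Request:
{"api": "arm_command", "payload": {"xyz": [[0,0,-2],[0,0,-2],[0,0,-2],[0,0,0]], "spin": [0,0,0,0]}}

```text
time: 6.2
tool_pos: [0.5198, -0.1541, 0.2875]
tool_rot: [3.141, -0.0, -2.867]
contact_force: [0.0, -1.1, -4.6]
opening: 0.05
grip_force: 12.0
```

Request:
{"api": "arm_command", "payload": {"xyz": [[0,0,-2],[0,0,-2],[0,0,-2],[0,0,0]], "spin": [0,0,0,0]}}

```text
time: 6.6
tool_pos: [0.5198, -0.154, 0.2814]
tool_rot: [3.141, -0.0, -2.867]
contact_force: [0.5, -1.4, -3.7]
opening: 0.0497
grip_force: 12.0
```

Request:
{"api": "arm_command", "payload": {"xyz": [[0,0,-2],[0,0,-2],[0,0,-2],[0,0,0]], "spin": [0,0,0,0]}}

```text
time: 7.0
tool_pos: [0.5198, -0.154, 0.2754]
tool_rot: [3.141, -0.0, -2.867]
contact_force: [-0.5, -1.3, -3.5]
opening: 0.0497
grip_force: 12.0
```

Request:
{"api": "arm_command", "payload": {"xyz": [[0,0,-2],[0,0,-2],[0,0,0]], "spin": [0,0,0]}}

```text
time: 7.3
tool_pos: [0.5198, -0.154, 0.2715]
tool_rot: [3.141, -0.0, -2.867]
contact_force: [-0.7, -0.2, -2.9]
opening: 0.0501
grip_force: 12.0
```

Request:
{"api": "arm_command", "payload": {"xyz": [[0,0,-1],[0,0,-1],[0,0,0]], "spin": [0,0,0]}}

```text
time: 7.6
tool_pos: [0.5199, -0.1541, 0.2702]
tool_rot: [-3.141, 0.0, -2.867]
contact_force: [-1.9, -0.0, 2.1]
opening: 0.0497
grip_force: 12.0
```

```bash
python3 - <<'E'
from cell import *
from h import *
c=read_camera('side');cv2.imwrite('pics/a2.png',cv2.resize(c['img'][150:300,270:430,::-1],None,fx=4,fy=4,interpolation=cv2.INTER_CUBIC))
E
```

```text
(no output)
```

View pics/a2.png

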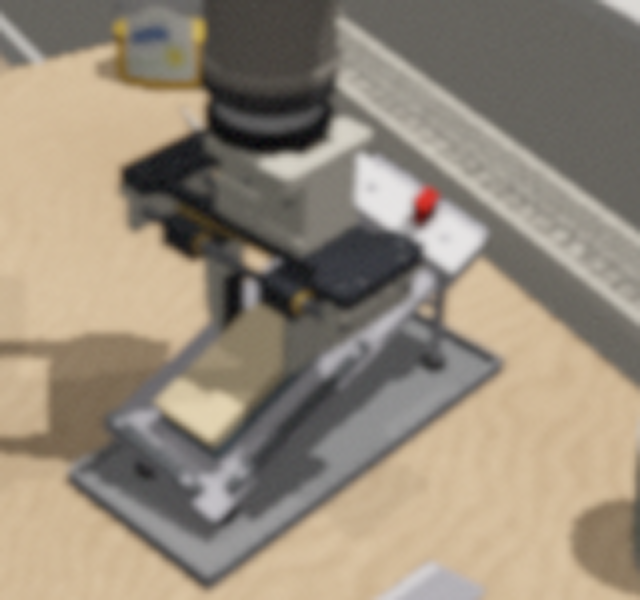

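The stone lies pitched along the bed inside the corner, with only its right edge still raised. I'll open slowly in stages.

Request:
{"api": "arm_command", "payload": {"xyz": [[0,0,0],[0,0,0],[0,0,0],[0,0,0]], "spin": [0,0,0,0], "jaw": -1, "squeeze": 3}}

```text
time: 8.05
tool_pos: [0.52, -0.1542, 0.2699]
tool_rot: [-3.141, 0.001, -2.867]
contact_force: [1.2, -2.3, -0.0]
opening: 0.0496
grip_force: 3.0
```

Request:
{"api": "arm_command", "payload": {"xyz": [[0,0,0],[0,0,0],[0,0,0]], "spin": [0,0,0], "jaw": 0.13}}

```text
time: 8.35
tool_pos: [0.5198, -0.1539, 0.2697]
tool_rot: [3.141, -0.0, -2.867]
contact_force: [-0.3, 0.4, -0.2]
opening: 0.0518
grip_force: 0.0
```

Request:
{"api": "arm_command", "payload": {"xyz": [[0,0,0],[0,0,0],[0,0,0]], "spin": [0,0,0], "jaw": 0.18}}

```text
time: 8.65
tool_pos: [0.5198, -0.154, 0.2697]
tool_rot: [3.141, -0.0, -2.867]
contact_force: [-0.7, 0.1, -0.8]
opening: 0.0543
grip_force: 0.0
```

Request:
{"api": "arm_command", "payload": {"xyz": [[0,0,0],[0,0,0],[0,0,0]], "spin": [0,0,0], "jaw": 0.25}}

```text
time: 8.95
tool_pos: [0.5198, -0.1541, 0.2697]
tool_rot: [3.141, -0.0, -2.867]
contact_force: [-0.8, 0.0, 0.2]
opening: 0.0572
grip_force: 0.0
```

Request:
{"api": "arm_command", "payload": {"xyz": [[0,0,0],[0,0,0],[0,0,0],[0,0,0]], "spin": [0,0,0,0], "jaw": 0.4}}

```text
time: 9.35
tool_pos: [0.5198, -0.1541, 0.2698]
tool_rot: [3.142, 0.0, -2.867]
contact_force: [-1.2, 0.5, -0.9]
opening: 0.0644
grip_force: 0.0
```

Request:
{"api": "arm_command", "payload": {"xyz": [[0,0,10],[0,0,30],[0,0,40],[0,10,30],[0,40,0],[0,45,0],[0,45,0],[0,45,0],[0,45,0],[0,20,0],[0,0,0]], "spin": [0,0,0,0,0,0,0,0,0,0,0]}}

```text
time: 10.45
tool_pos: [0.5194, 0.0985, 0.3805]
tool_rot: [3.141, 0.001, -2.863]
contact_force: [-0.3, -0.8, 0.1]
opening: 0.0645
grip_force: 0.0
```

```bash
cat > look.py <<'E'
import sys
from cell import *
from bed import *
b=np.load('bedframe.npz');O,R=b['O'],b['R'];t=sys.argv[1];ims=[]
print(observe()['tool_pos'])
for n,(x,y) in(('side',(280,170)),('top',(310,135))):
    c=read_camera(n);np.savez(f'{n}{t}.npz',**c)
    ims.append(cv2.resize(c['img'][y:y+130,x:x+100,::-1],None,fx=4,fy=4.4,interpolation=cv2.INTER_CUBIC))
    h=cv2.cvtColor(c['img'],cv2.COLOR_RGB2HSV);m=cv2.inRange(h,(18,25,110),(40,160,255))
    # keep within bed area at stone top (z=25)
    q=proj(c,np.array([[-.005,-.012,.025],[.2,-.012,.025],[.2,.085,.025],[-.005,.085,.025]])@R.T+O).astype(np.int32)
    M=np.zeros_like(m);cv2.fillPoly(M,[q],255);m&=M
    m=cv2.morphologyEx(m,2,np.ones((3,3)))
    v,u=np.nonzero(m)
    if len(u)<50: print(n,'none');continue
    o,d=ray(c,np.c_[u,v]);Q=O+.025*R[:,2];w=o+d*(((Q-o)@N)/(d@N))[:,None]
    B=(w-O)@R;ctr=B.mean(0);l,V=np.linalg.eigh(np.cov((B-ctr)[:,:2].T));a=V[:,1]*np.sign(V[0,1])
    cs=max(cv2.findContours(m,0,2)[0],key=cv2.contourArea)
    o,d=ray(c,cs.reshape(-1,2));w=o+d*(((Q-o)@N)/(d@N))[:,None];r=cv2.minAreaRect((((w-O)@R)[:,:2]*1000).astype(np.float32))
    print(n,'centroid bed mm',(ctr*1000).round(1),'ang',np.degrees(np.arctan2(a[1],a[0])).round(2),'LxW',np.sqrt(12*l[::-1]).round(4),'rect',np.round(r[0],1),np.round(r[1],1),round(r[2],1))
    if n=='top': P=np.array([dpt(c,x,y) for x,y in zip(u,v) if c['depth'][y,x]>0]);q=np.linalg.svd(P-P.mean(0))[2][2];print('stone top normal vs bed deg',np.degrees(np.arccos(abs(q@N))).round(2),'z',((P.mean(0)-O)@N).round(4))
cv2.imwrite(f'pics/look{t}.png',np.hstack(ims))
E
python3 look.py 3
```

```text
[0.51941624 0.09845211 0.38053604]
side centroid bed mm [71.  25.8 25. ] ang -1.05 LxW [0.1518 0.0524] rect [72.8 25.4] [ 53.6 151.9] 88.9
top centroid bed mm [76.  26.4 25. ] ang -1.4 LxW [0.1512 0.0505] rect [74.8 26.3] [ 50.6 151.6] 88.6
stone top normal vs bed deg 0.81 z 0.0246
```

View pics/look3.png

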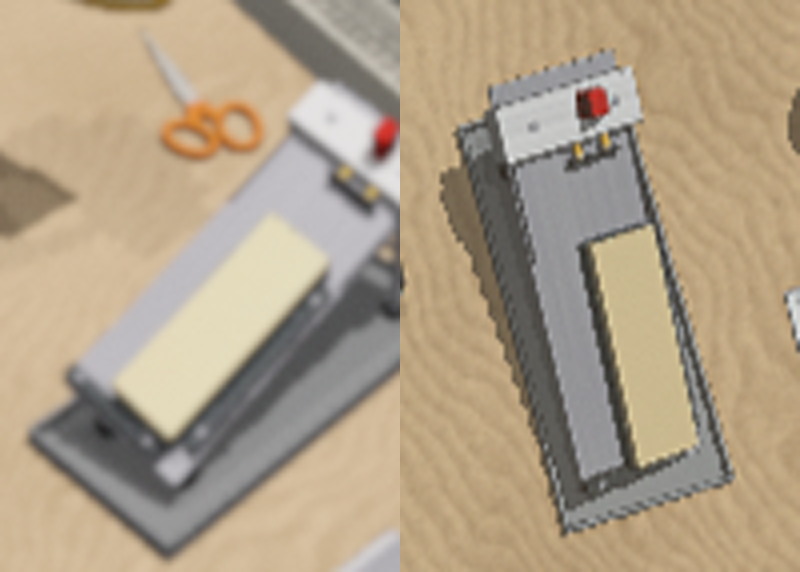

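The pictures show the stone flat and pale side up in the low corner, apparently against the stop. It measures about 1° askew, so I'll nudge it toward the rail with the open gripper's left finger.

Request:
{"api": "arm_command", "payload": {"xyz": [[-2,-20,0],[-3,-40,0],[-3,-40,0],[-3,-40,0],[-3,-40,0],[-3,-40,0],[0,-33,0],[0,-15,0],[0,-5,-10],[0,0,-35],[0,0,-35],[0,0,-25],[0,0,-14],[0,0,0]], "spin": [0,0,0,0,0,0,0,0,0,0,0,0,0,0], "jaw": 1}}

```text
time: 11.95
tool_pos: [0.502, -0.1759, 0.2582]
tool_rot: [3.137, -0.004, -2.866]
contact_force: [0.2, 0.8, -0.8]
opening: 0.0921
grip_force: 0.0
```

Request:
{"api": "arm_command", "payload": {"xyz": [[1,-4,-2],[1,-4,-2],[0,0,0]], "spin": [0,0,0]}}

```text
time: 12.25
tool_pos: [0.5052, -0.1856, 0.2574]
tool_rot: [-3.14, 0.001, -2.867]
contact_force: [0.3, 0.6, 0.0]
opening: 0.0921
grip_force: 0.0
```

Request:
{"api": "arm_command", "payload": {"xyz": [[0.5,-2,-1],[0.5,-2,-1],[0,0,0]], "spin": [0,0,0]}}

```text
time: 12.55
tool_pos: [0.5058, -0.1893, 0.2548]
tool_rot: [-3.142, 0.0, -2.867]
contact_force: [-1.1, 1.1, -0.4]
opening: 0.0919
grip_force: 0.0
```

Request:
{"api": "arm_command", "payload": {"xyz": [[0.3,-1,0],[0,0,0]], "spin": [0,0]}}

```text
time: 12.75
tool_pos: [0.506, -0.19, 0.2547]
tool_rot: [3.141, -0.0, -2.867]
contact_force: [-1.1, 0.1, 0.2]
opening: 0.0919
grip_force: 0.3
```

Request:
{"api": "arm_command", "payload": {"xyz": [[0.3,-1,0],[0,0,0]], "spin": [0,0]}}

```text
time: 12.95
tool_pos: [0.5062, -0.1908, 0.2546]
tool_rot: [3.14, -0.001, -2.867]
contact_force: [-0.6, 2.5, 0.9]
opening: 0.0921
grip_force: 1.5
```

Request:
{"api": "arm_command", "payload": {"xyz": [[0.2,-0.7,0],[0,0,0]], "spin": [0,0]}}

```text
time: 13.15
tool_pos: [0.5063, -0.1911, 0.2545]
tool_rot: [3.139, -0.001, -2.867]
contact_force: [-1.9, 6.0, 0.8]
opening: 0.092
grip_force: 2.8
```

Request:
{"api": "arm_command", "payload": {"xyz": [[0.2,-0.7,0],[0,0,0]], "spin": [0,0]}}

```text
time: 13.35
tool_pos: [0.5064, -0.1914, 0.2544]
tool_rot: [3.138, -0.001, -2.867]
contact_force: [-3.1, 8.3, 1.4]
opening: 0.0918
grip_force: 3.9
```

The stone is firmly seated against the rail. Next I'll back off and check the clearance behind the tab.

Request:
{"api": "arm_command", "payload": {"xyz": [[-1,3,1],[-2,6,3],[-2,8,6],[0,0,25],[0,0,40],[0,0,40],[0,30,0],[0,45,0],[0,45,0],[0,45,0],[0,45,0],[0,30,0],[0,0,0]], "spin": [0,0,0,0,0,0,0,0,0,0,0,0,0], "jaw": -1}}

```text
time: 14.65
tool_pos: [0.5013, 0.0679, 0.3706]
tool_rot: [3.141, 0.002, -2.862]
contact_force: [0.8, -0.0, 0.0]
opening: 0.0003
grip_force: 0.0
```

```bash
python3 look.py 4; python3 - <<'E'
from bed import *
T=load('top','4');b=np.load('bedframe.npz');O,R=b['O'],b['R']
for v in range(78,150,6):print(v,dpt(T,360,v).round(3),end=' ')
print()
# tab top-face pixels via red mask, depth, bed coords
for n in('top','side'):
    c=load(n,'4');h=cv2.cvtColor(c['img'],cv2.COLOR_RGB2HSV);m=cv2.inRange(h,(0,120,60),(8,255,255))|cv2.inRange(h,(172,120,60),(180,255,255))
    q=proj(c,O+R@[.238,.025,.03])[0].astype(int);M=np.zeros_like(m);M[q[1]-8:q[1]+9,q[0]-8:q[0]+9]=255;m&=M
    B=np.array([(dpt(c,x,y)-O)@R*1000 for y,x in zip(*np.nonzero(m)) if c['depth'][y,x]>0]);B=B[B[:,2]>10];print(n,len(B),B.min(0).round(1),B.max(0).round(1),np.median(B,0).round(1))
for s in([.217,.025,.013],[.239,.025,.03],[.217-.01,.025,0.005]):print(s,O+R@s)
E
```

```text
[0.5012907  0.06787795 0.37060387]
side centroid bed mm [70.5 24.  25. ] ang 0.16 LxW [0.152  0.0527] rect [72.2 24.5] [ 53.4 152.9] 89.7
top centroid bed mm [76.4 24.6 25. ] ang -1.3 LxW [0.1535 0.0518] rect [74.4 24.6] [ 50.5 151.7] 89.7
stone top normal vs bed deg 22.89 z 0.0236
78 [ 1.032 -0.17  -0.106] 84 [ 1.019 -0.172 -0.127] 90 [ 1.004 -0.174 -0.144] 96 [ 0.987 -0.175 -0.157] 102 [ 0.946 -0.17  -0.121] 108 [ 0.947 -0.175 -0.174] 114 [ 0.946 -0.181 -0.228] 120 [ 0.944 -0.187 -0.283] 126 [ 0.944 -0.194 -0.347] 132 [ 0.788 -0.153 -0.002] 138 [ 0.768 -0.153 -0.002] 144 [ 0.748 -0.152 -0.004] 
top 37 [228.6  19.6  14.2] [244.3  31.5  40. ] [237.  28.  35.]
side 30 [226.7  18.9  22.1] [245.6  30.7  39.9] [233.7  24.8  35.8]
[0.217, 0.025, 0.013] [ 0.64485071 -0.1290801   0.12163174]
[0.239, 0.025, 0.03] [ 0.66089057 -0.12897807  0.14434105]
[0.207, 0.025, 0.005] [ 0.63762396 -0.12903784  0.1110595 ]
```

The stone is square and home: about (75, 24.6) mm in the bed frame, angle −0.3°. The space behind the tab is clear, so I'll put the closed fingers uphill of it.

Request:
{"api": "arm_command", "payload": {"xyz": [[10,-10,0],[20,-18,0],[25,-22,0],[25,-22,0],[25,-22,0],[25,-22,0],[25,-22,0],[25,-22,0],[15,-17,0],[5,-7,0],[0,0,-10],[0,0,-16],[0,0,-16],[0,0,0],[0,0,0]], "spin": [0,0,0,0,0,0,0,0,0,0,0,0,0,0,0]}}

```text
time: 16.25
tool_pos: [0.7014, -0.1191, 0.3278]
tool_rot: [3.141, -0.001, -2.866]
contact_force: [-0.2, 0.6, 0.6]
opening: 0.0003
grip_force: 0.0
```

Request:
{"api": "arm_command", "payload": {"xyz": [[-2.7,-0.7,-1],[-3.6,-0.9,-1.3],[-3.6,-0.9,-1.3],[-3.6,-0.9,-1.3],[-2.7,-0.7,-1],[0,0,0]], "spin": [0,0,0,0,0,0]}}

```text
time: 16.85
tool_pos: [0.6852, -0.1238, 0.3218]
tool_rot: [3.141, -0.0, -2.867]
contact_force: [-0.2, -0.4, -0.7]
opening: 0.0006
grip_force: 0.0
```

Request:
{"api": "arm_command", "payload": {"xyz": [[-1.8,-0.5,-0.65],[-1.8,-0.5,-0.65],[0,0,0]], "spin": [0,0,0]}}

```text
time: 17.15
tool_pos: [0.6819, -0.1246, 0.3204]
tool_rot: [3.141, -0.0, -2.867]
contact_force: [-0.3, 0.5, 0.2]
opening: 0.0005
grip_force: 0.0
```

Request:
{"api": "arm_command", "payload": {"xyz": [[-1.8,-0.5,-0.65],[-1.8,-0.5,-0.65],[0,0,0]], "spin": [0,0,0]}}

```text
time: 17.45
tool_pos: [0.6782, -0.1256, 0.3191]
tool_rot: [3.141, -0.0, -2.867]
contact_force: [-0.5, 0.1, 0.6]
opening: 0.0005
grip_force: 0.0
```

Request:
{"api": "arm_command", "payload": {"xyz": [[-1.8,-0.5,-0.65],[-1.8,-0.5,-0.65],[-1.8,-0.5,-0.65],[0,0,0]], "spin": [0,0,0,0]}}

```text
time: 17.85
tool_pos: [0.6734, -0.1269, 0.3178]
tool_rot: [-3.141, 0.003, -2.867]
contact_force: [5.0, 1.8, -0.6]
opening: 0.0006
grip_force: 2.3
```

Request:
{"api": "arm_command", "payload": {"xyz": [[-1.8,-0.5,-0.65],[-1.8,-0.5,-0.65],[-1.8,-0.5,-0.65]], "spin": [0,0,0]}}

```text
time: 18.15
tool_pos: [0.6681, -0.1284, 0.3159]
tool_rot: [-3.141, 0.003, -2.867]
contact_force: [5.0, 1.5, 1.6]
opening: 0.0009
grip_force: 2.5
```

Request:
{"api": "arm_command", "payload": {"xyz": [[-1.8,-0.5,-0.65],[-1.8,-0.5,-0.65],[-1.8,-0.5,-0.65],[-1.8,-0.5,-0.65]], "spin": [0,0,0,0]}}

```text
time: 18.55
tool_pos: [0.6609, -0.1303, 0.3133]
tool_rot: [-3.141, 0.003, -2.867]
contact_force: [5.1, 1.2, 1.7]
opening: 0.0005
grip_force: 2.6
```

Request:
{"api": "arm_command", "payload": {"xyz": [[-1.8,-0.5,-0.65],[-1.8,-0.5,-0.65],[-1.8,-0.5,-0.65],[-1.8,-0.5,-0.65],[-1.8,-0.5,-0.65],[-1.8,-0.5,-0.65],[-1.8,-0.5,-0.65],[-1.8,-0.5,-0.65],[-1.8,-0.5,-0.65],[0,0,0]], "spin": [0,0,0,0,0,0,0,0,0,0]}}

```text
time: 19.55
tool_pos: [0.6445, -0.135, 0.3074]
tool_rot: [-3.141, 0.002, -2.867]
contact_force: [4.4, 1.7, 0.5]
opening: 0.0008
grip_force: 2.2
```

```bash
python3 look.py 5;python3 -c "
from cell import *
s=observe();print(s['time'],s['contact_force'])"
```

```text
[ 0.64445956 -0.13495367  0.30735167]
side centroid bed mm [72.1 24.2 25. ] ang 0.41 LxW [0.1541 0.0532] rect [74.3 25.4] [ 55.5 155.5] 89.7
top centroid bed mm [109.8  44.2  25. ] ang -6.27 LxW [0.1992 0.0915] rect [99.8 37.5] [100.1 207.6] 89.4
stone top normal vs bed deg 60.19 z 0.4424
19.65 [4.43208662 2.18015958 0.96309492]
```

View pics/look5.png

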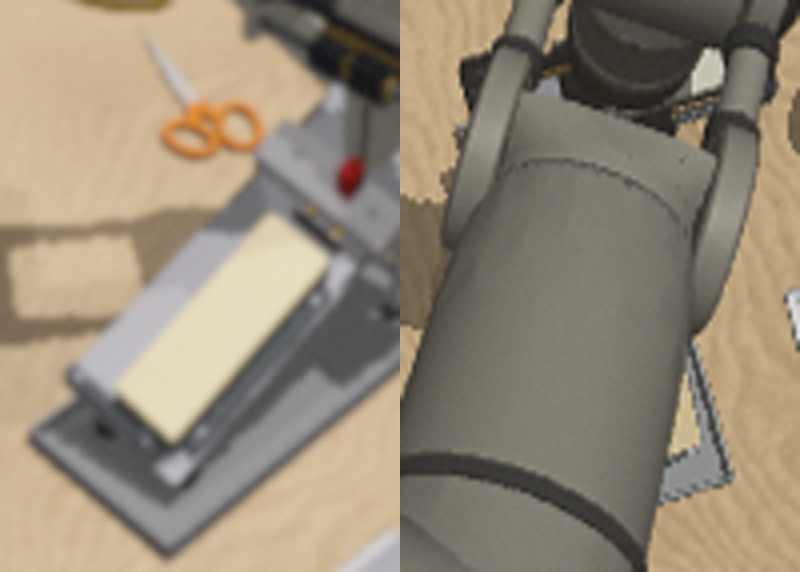

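The side view shows the tab's jaw and pad near the stone's upper end with only a small gap left. I'll go on in 1 mm steps.

Request:
{"api": "arm_command", "payload": {"xyz": [[-0.9,-0.25,-0.3],[-0.9,-0.25,-0.3],[-0.9,-0.25,-0.3]], "spin": [0,0,0]}}

```text
time: 19.95
tool_pos: [0.6416, -0.1358, 0.3062]
tool_rot: [-3.141, 0.001, -2.867]
contact_force: [4.8, 1.4, 1.7]
opening: 0.0005
grip_force: 2.5
```

Request:
{"api": "arm_command", "payload": {"xyz": [[-0.9,-0.25,-0.3],[-0.9,-0.25,-0.3]], "spin": [0,0]}}

```text
time: 20.15
tool_pos: [0.6397, -0.1363, 0.3055]
tool_rot: [-3.142, 0.0, -2.867]
contact_force: [5.3, 2.1, 1.6]
opening: 0.0005
grip_force: 2.5
```

Request:
{"api": "arm_command", "payload": {"xyz": [[-0.9,-0.25,-0.3],[-0.9,-0.25,-0.3]], "spin": [0,0]}}

```text
time: 20.35
tool_pos: [0.6379, -0.1369, 0.3048]
tool_rot: [-3.142, 0.0, -2.867]
contact_force: [3.8, 1.5, 2.5]
opening: 0.0003
grip_force: 2.5
```

Request:
{"api": "arm_command", "payload": {"xyz": [[-0.9,-0.25,-0.3],[-0.9,-0.25,-0.3]], "spin": [0,0]}}

```text
time: 20.55
tool_pos: [0.636, -0.1374, 0.3041]
tool_rot: [3.142, -0.0, -2.867]
contact_force: [4.6, 1.0, 1.5]
opening: 0.0004
grip_force: 2.5
```

Request:
{"api": "arm_command", "payload": {"xyz": [[-0.9,-0.25,-0.3],[-0.9,-0.25,-0.3]], "spin": [0,0]}}

```text
time: 20.75
tool_pos: [0.6342, -0.1379, 0.3035]
tool_rot: [3.142, 0.0, -2.867]
contact_force: [5.5, 1.5, 1.5]
opening: 0.0003
grip_force: 2.5
```

Request:
{"api": "arm_command", "payload": {"xyz": [[-0.9,-0.25,-0.3],[-0.9,-0.25,-0.3]], "spin": [0,0]}}

```text
time: 20.95
tool_pos: [0.6324, -0.1384, 0.3029]
tool_rot: [3.142, 0.0, -2.867]
contact_force: [5.4, 0.9, 1.6]
opening: 0.0001
grip_force: 2.5
```

Request:
{"api": "arm_command", "payload": {"xyz": [[-0.9,-0.25,-0.3],[-0.9,-0.25,-0.3]], "spin": [0,0]}}

```text
time: 21.15
tool_pos: [0.6306, -0.1388, 0.3023]
tool_rot: [3.141, 0.0, -2.867]
contact_force: [4.5, 1.6, 0.6]
opening: 0.0008
grip_force: 2.5
```

Request:
{"api": "arm_command", "payload": {"xyz": [[-0.9,-0.25,-0.3],[-0.9,-0.25,-0.3]], "spin": [0,0]}}

```text
time: 21.35
tool_pos: [0.6296, -0.1391, 0.3023]
tool_rot: [-3.141, 0.003, -2.867]
contact_force: [10.0, 3.2, 0.8]
opening: 0.0007
grip_force: 5.3
```

Request:
{"api": "arm_command", "payload": {"xyz": [[0,0,0]], "spin": [0]}}

```text
time: 21.45
tool_pos: [0.6296, -0.1391, 0.3023]
tool_rot: [-3.141, 0.003, -2.867]
contact_force: [9.3, 2.6, 0.6]
opening: 0.0005
grip_force: 4.6
```

```bash
cat > f.py <<'E'
from cell import *
import numpy as np,time
x=np.load('bedframe.npz')['R'][:,0];s=observe();print(s['tool_pos'],s['contact_force'],'along bed x',s['contact_force']@x,s['grip_force'])
E
python3 f.py
```

```text
[ 0.62962457 -0.13905109  0.30226012] [9.27044514 2.63633953 0.61604886] along bed x 9.316621730701463 4.568118480965495
```

Request:
{"api": "arm_command", "payload": {"xyz": [[-0.4,-0.1,-0.1],[0,0,0]], "spin": [0,0]}}

```text
time: 21.65
tool_pos: [0.6294, -0.139, 0.3023]
tool_rot: [-3.141, 0.004, -2.867]
contact_force: [10.8, 3.5, 1.2]
opening: 0.0003
grip_force: 5.0
```

```bash
python3 f.py
```

```text
[ 0.62941566 -0.13904262  0.30226318] [10.81884317  3.51646936  1.2382038 ] along bed x 11.153668160053323 5.048785451799631
```

Request:
{"api": "arm_command", "payload": {"xyz": [[-0.3,-0.1,-0.1],[0,0,0]], "spin": [0,0]}}

```text
time: 21.85
tool_pos: [0.6293, -0.1391, 0.3023]
tool_rot: [-3.141, 0.005, -2.867]
contact_force: [11.0, 2.5, 1.1]
opening: 0.0005
grip_force: 5.4
```

```bash
python3 f.py
```

```text
[ 0.62927461 -0.13908237  0.30226621] [10.98810444  2.48071883  1.06192332] along bed x 10.98569756107784 5.434316243045032
```

The pull is about 12 N. I'll back off uphill along the bed, lift clear and check.

Request:
{"api": "arm_command", "payload": {"xyz": [[0.9,0.25,0.3],[1.8,0.5,0.65],[3.6,1,1.3],[5.4,1.5,2],[5,1.5,5],[0,0,20],[0,0,40],[0,0,30],[-10,30,0],[-20,40,0],[-20,40,0],[-20,40,0],[-20,40,0],[-10,20,0],[0,0,0]], "spin": [0,0,0,0,0,0,0,0,0,0,0,0,0,0,0]}}

```text
time: 23.35
tool_pos: [0.5437, 0.0778, 0.4015]
tool_rot: [3.141, -0.0, -2.863]
contact_force: [0.6, 0.1, 0.6]
opening: 0.0004
grip_force: 0.0
```

```bash
python3 look.py 6
```

```text
[0.5436608  0.07782365 0.40152166]
side centroid bed mm [72.9 23.9 25. ] ang 0.07 LxW [0.1571 0.0527] rect [75.9 24.4] [ 53.5 160.3] 89.7
top centroid bed mm [75.5 25.1 25. ] ang -0.32 LxW [0.1507 0.0506] rect [74.4 24.7] [ 50.4 151.7] 89.7
stone top normal vs bed deg 1.4 z 0.0246
```

View pics/look6.png

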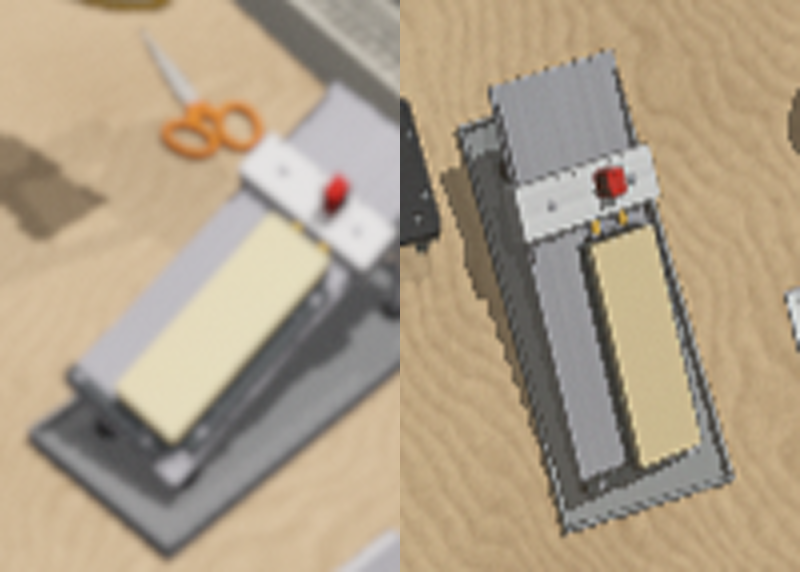

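The stone is home at about (74.4, 24.7) mm and square, the jaw's pad bears on its upper end, and the arm is clear. I'm handing in.

```bash
python3 -c "
from cell import *
print(hand_in())"
```

```text
the job is handed in; nothing more can be done
None
```

I handed the job in at about 23 s: by the cameras the stone lies pale side up and square, home against the stop and rail, with the jaw clamped at about 12 N pull and the arm clear; the judge's verdict was not shown.

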